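# Shut the draught cover and tare the balance

### The job

Zero the laboratory balance: with the fingertips push the upright tab on the glass top cover sideways, without gripping it, until the cover is fully shut over the draught shield; then press the long bar-shaped key on the front deck gently all the way down and let it spring back up. Do not press the round or the square key, do not press the bar key while the cover is open, do not lean hard on the balance, and leave the beaker inside and the glassware and tools around it where they stand.

Things in the scene. Friction and masses are not known exactly. Their poses are not given: they have to be found in the camera images.
- balance: White bench balance, fixed, 290 (x) by 210 mm (y). Origin: under its centre, on the bench. Its x points from the front (key side, towards the robot) to the back, y left, z up; turned by up to 0.3 rad. Front deck 36 mm high, keys at x = -122, y = -64, 0, 64 mm. Glass draught shield 170 mm square centred at x = 55, y = 0 mm, walls up to 130 mm above the bench, front face at x = -30 mm.
- cover (a joint): Sliding glass top cover of the draught shield, 170 mm square, grey frame, its top 138 mm above the bench: 0 m = fully shut, against a stop; grows as it slides open along the balance's +y, up to 0.085 m. Starts 0.045 to 0.075 m open. Slides with about 1 N and stays where it is left.
- tab (a point): Centre of the grey upright tab on the cover: a plate 44 mm long (balance's x), 10 mm thick (its y), from 135 to 171 mm above the bench; this point is 153 mm above the bench, in the balance's frame at x = 30 mm, y = the cover's opening. Axes as the balance's. Push its left (+y) face towards -y to shut the cover; do not touch both faces at once.
- bar_key (a joint): Travel of the bar key: 0 m = up, 0.006 m = fully down against a stop, spring-loaded (1 N at the top, 4 N at the bottom); returns by itself.
- bar_key_top (a point): Middle of the top face of the long bar-shaped tare key, 46 mm (along the balance's y) by 16 mm. Same grey plastic as the other two keys, told from them by shape; the three sit in a row, 64 mm apart, across the balance's front deck, in an order that changes. 60 mm above the bench when up; the 52 x 34 mm metal seat under it is 40 mm above the bench.
- round_key (a joint): Travel of the round key, as for the bar key. Not to be pressed.
- round_key_top (a point): Middle of the top face of the round key, 24 mm diameter. Same grey plastic as the other two keys, told from them by shape; the three sit in a row, 64 mm apart, across the balance's front deck, in an order that changes. Same height and seat as the bar key.
- square_key (a joint): Travel of the square key, as for the bar key. Not to be pressed.
- square_key_top (a point): Middle of the top face of the square key, 22 mm. Same grey plastic as the other two keys, told from them by shape; the three sit in a row, 64 mm apart, across the balance's front deck, in an order that changes. Same height and seat as the bar key.
- beaker: Open glass beaker, 52 mm diameter, 52 mm high, standing on the weighing pan inside the draught shield (its foot 65 mm, its rim 117 mm above the bench). Origin: centre of its underside.
- stopper: White stopper, 20 mm diameter, 22 mm high, standing on the front deck between the keys and the shield, on the left. Origin: centre of its underside.
- flask: Stoppered conical flask, 76 mm diameter, 122 mm high, on the bench left of the keys. Origin: centre of its underside.
- bottle: Amber bottle with white cap, 64 mm diameter, 150 mm high, right of the balance. Origin: centre of its underside.
- cylinder: Glass measuring cylinder, foot 64 mm diameter, tube 24 mm, 193 mm high, right of the balance. Origin: centre of its underside.
- jar: Glass jar with metal lid, 72 mm diameter, 85 mm high, left of the balance's shield. Origin: centre of its underside.
- spoon: Steel lab spoon 150 mm long lying close along the balance's right side. Origin: under its middle.
- bar_key_seat: Aluminium seat of the bar key, 34 x 52 x 4 mm, fixed on the front deck, with the key in it. Origin: centre of its underside, 36 mm above the bench. Axes as the balance's.

How it is judged:
By the outcome, as a careful person would: the job done as asked, in the order asked, and still so for the second after the job is handed in, with the robot touching nothing.
It also fails if it takes over 38 s, if anything falls off the work surface, if the arm or the gripper's body presses on something with over 40 N, if the wrist force passes 120 N, or if a joint passes its speed limit or range.

### The arm

A 7-joint arm with a two-finger parallel gripper is mounted at the origin on the work surface. World frame = base frame: x ahead of the robot, y to its left, z up, the work surface at z = 0. Lengths are in m, angles in rad, forces in N, time in s.
With the tool pointing down it reaches from about 0.375 to 0.925 m from the base axis. Payload 3.1 kg.
Tool frame: the origin (TCP) lies between the finger pads; the fingertips stand 17 mm ahead of it and the grasp point (between the pads) lies 2 mm behind it; x points along the fingers, y is the direction in which the jaws open and shut, and the axes are right-handed (so a half turn about x gives the same grasp; the last joint's range is limited). The gripper opens to 85 mm and grips with 20 to 120 N. Pads are 22 mm wide; open, the fingers measure 114 mm over their backs; the gripper's body (76 mm by 85 mm) begins 54 mm behind the grasp point. The pads swing forward as they close: fully open they stand 13 mm farther back than shut.
Start: joints at [-1.336, 0.383, 0.044, 1.598, -0.018, 1.161, -0.05], TCP at [0.212, 0.614, 0.248] pointing down, gripper open.
Joint ranges: [-2.61, 2.61], [-0.41, 2.15], [-1.48, 1.57], [0, 2.5], [-1.57, 4.71], [0.05, 1.97], [-2.85, 2.85]. Speed limits (rad/s): [2.79, 2.79, 3.14, 3.14, 3.14, 3.14, 3.14].

### API

Orientations are given as a rotation vector (axis times angle).
In Python, from station import env, vision, finder gives the robot as it stands. The module is installed in compiled form; this text tells all that it offers.
- The arm moves only by the tool jog_arm, never from a script. Its argument "series" is a list of rows, each an object of numbers: "x", "y", "z": the shift along the world's x, y, z in cm; "turn": the turn about the world's z in degrees. In form: [{"x": .., "y": .., "z": .., "turn": ..}, ...]. A call has exactly 8 rows; each row shifts and turns the commanded pose from where the row before left it; what a row does not reach is not made up. A row lasts 1/8 s, in which the tool goes at most 62.5 mm and 10.7 degrees, less where a joint would pass 70% of its speed; a pose out of reach is approached as far as the arm can. A call is refused whole if a number of a shift passes 6.25 or a number of a turn 10.7, either way. A call with a gripper value outside its range is refused whole. "fingers" is the gripper command: -1 is fully open, 1 is shut, values between are in proportion, set as the call begins (left out, the last holds). The fingers move at their own pace and stop on an object; the grip force is fixed at half the most. Time passes only in rows, so rows that do not move let the fingers close, or fill a call up. It gives the time, the measured TCP pose, the force and the opening at its end, in the units of the state.
- env.state(): the state, without advancing time (a new reading comes with each control period).
- vision.camera(name): name is "scene" or "top" or "wrist"; returns the picture (420x560x3 uint8, red, green, blue); there is no depth.
- vision.camera_params(name): a dict with "K" (3x3 intrinsics, pixels), "R" (3x3) and "t" (3): a world point X has camera coordinates R X + t. Camera axes: x right, y down, z forward; pixel columns grow to the right and rows downward; lengths in m; the calibration is good to about 2 mm. The wrist camera is an equidistant fisheye: a pixel r from the principal point sees the ray r / f radians off the axis. A picture is of the moment at which its call begins: read the wrist's pose just before it. camera_params takes no time and is no camera call; for the wrist camera it gives the pose at the moment of the call.
- env.hand_in(): hands the job in, once; it reports no verdict.
Trained networks look in the newest picture that a camera, given by its name, has taken for a name from the list of things; names that differ only in an ending like _2 or _b are one class to them, and where a whole thing is asked for, a point or a joint stands for the part that bears it (a point fixed in the world has none). Each returns a list of dicts, best first, with "conf" (0 to 1); they miss things now and then, are a little off and sometimes report something else, mostly with a low value. They report only what shows in the picture. A call takes as long as a camera call.
- finder.masks_of(camera, query): "pixels" (420x560 bool, what is visible of it) and "uv" ([column, row] in pixels, amid what is visible of it).
The state is a dict: "clock": time; "q": joint angles; "qvel": joint speeds; "effort": joint torques, N m; "tool_pos": TCP position; "eef_rot": TCP orientation; "contact_force": force on the tool from outside, world axes, zero at the start; "wrist_torque": the same for the moment, N m; "grip_width": finger opening in m.
Only numpy, scipy, OpenCV 4.12 (cv2) and the standard library are available. Lean on these libraries where they do the work, as an engineer would, in place of code of your own. Each camera call takes 0.05 s, during which the arm holds its last target.

## Working session

There is one attempt and no reset: what is moved stays moved. The work goes in short steps, Python scripts to look and compute and a tool call to move; the robot and the scene stay as the last step left them, time stands still between calls to the robot, and variables do not carry over. Pictures are saved under pics/ and viewed, and the job is handed in when it is done.

Besides the shell and the picture viewer there is one more tool, called after "Request:" as name([rows], argument=value, ...), one row to a line, values as JSON. jog_arm: Moves the arm, as the interface text tells. Its arguments: {"type":"object","properties":{"series":{"type":"array","items":{"type":"object","properties":{"x":{"type":"number"},"y":{"type":"number"},"z":{"type":"number"},"turn":{"type":"number"}}}},"fingers":{"type":"number"}},"required":["series"]}

```bash
mkdir -p pics
cat > h.py <<'E'
from station import env, vision, finder
import numpy as np, cv2
E
python3 - <<'E'
from h import *
s=env.state(); print(s)
for n in ["scene","top"]:
    im=vision.camera(n); cv2.imwrite(f"pics/{n}0.png",im[:,:,::-1]); np.save(n,im)
    p=vision.camera_params(n); print(n,p)
    for q in ["tab","bar_key_top","round_key_top","square_key_top","bar_key_seat","balance","stopper"]:
        r=finder.masks_of(n,q)
        print(q,[(round(d["conf"],2),np.round(d["uv"],1),int(d["pixels"].sum())) for d in r[:3]])
E
```

```text
{'clock': 0.0, 'q': array([-1.33578409,  0.3838433 ,  0.04386649,  1.59958037, -0.01791183,
        1.16120707, -0.04986475]), 'qvel': array([ 8.25313136e-04, -1.15767840e-03,  4.25649055e-04, -8.82001337e-04,
       -4.88197795e-05, -1.37359725e-03, -2.07045329e-03]), 'effort': array([-5.41600875e-04, -4.33457744e+01,  1.02438860e+00, -2.49513048e+01,
        1.06839483e-02,  1.13300691e-02, -1.60755462e-05]), 'tool_pos': array([0.21208104, 0.6134728 , 0.2468793 ]), 'eef_rot': array([ 0.25904746,  1.55527476, -0.26319205]), 'contact_force': array([-0.54418575,  0.75227447, -0.33744066]), 'wrist_torque': array([-0.0394683 ,  0.00836151,  0.00164339]), 'grip_width': 0.08545113354246822}
scene {'K': array([[384.18437606,   0.        , 276.48814386],
       [  0.        , 384.18437606, 212.36521625],
       [  0.        ,   0.        ,   1.        ]]), 'R': array([[ 0.64818064,  0.7614364 , -0.00874465],
       [ 0.42355659, -0.37005269, -0.82683785],
       [-0.63282041,  0.53223643, -0.56237239]]), 't': array([-0.42773694, -0.16646294,  1.2909997 ])}
tab [(0.61, array([273.8, 235.4]),
[... 409 characters left out ...]
       , 379.02066793, 207.25565928],
       [  0.        ,   0.        ,   1.        ]]), 'R': array([[-0.01731272, -0.99950729, -0.02618092],
       [-0.99814131,  0.01880745, -0.0579673 ],
       [ 0.05843114,  0.02512869, -0.99797513]]), 't': array([0.03341096, 0.61208603, 0.97133616])}
tab [(0.65, array([271.3, 193.5]), 5659)]
bar_key_top []
round_key_top [(0.52, array([338.6, 245.4]), 76), (0.49, array([312. , 254.1]), 84)]
square_key_top []
bar_key_seat [(0.5, array([289.9, 261.7]), 261)]
balance [(0.86, array([288. , 198.1]), 10073), (0.41, array([361.2, 156.1]), 635)]
stopper [(0.71, array([270.1, 195.1]), 5579), (0.68, array([288.5, 260.7]), 277), (0.5, array([205.6, 219.9]), 685)]
```

Run:
```python
import numpy as np,cv2
a=np.load("top.npy")[120:300,170:400];b=np.load("scene.npy")[130:340,130:400]
cv2.imwrite("pics/t1.png",cv2.resize(a,None,fx=3.4,fy=3.3,interpolation=cv2.INTER_CUBIC)[:,:,::-1])
cv2.imwrite("pics/s1.png",cv2.resize(b,None,fx=2.8,fy=2.8,interpolation=cv2.INTER_CUBIC)[:,:,::-1])
```

```text
(no output)
```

View pics/t1.png

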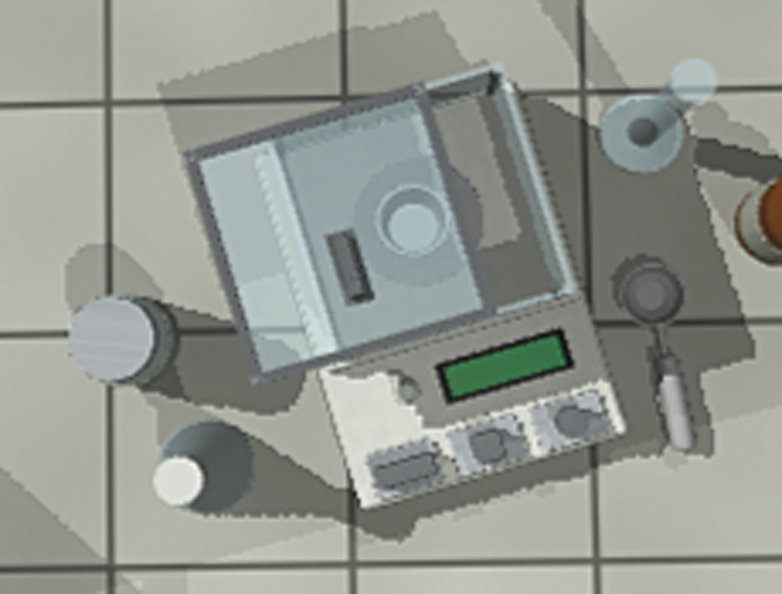

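View pics/s1.png

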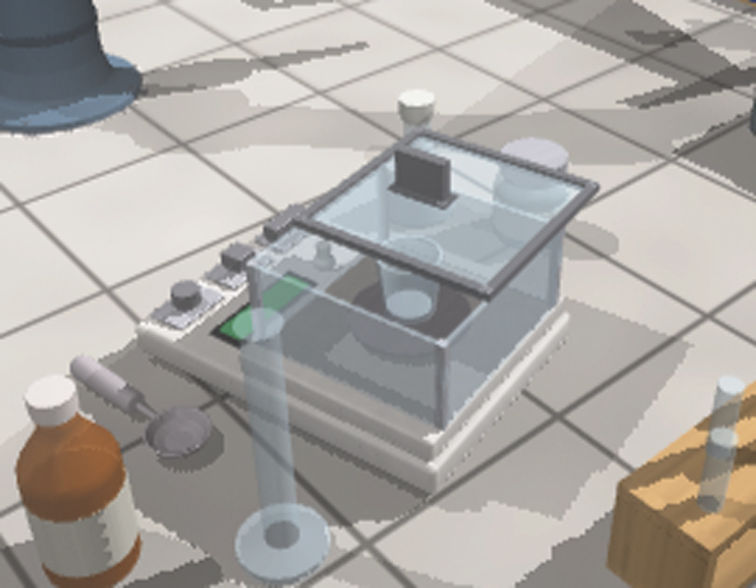

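View pics/top0.png

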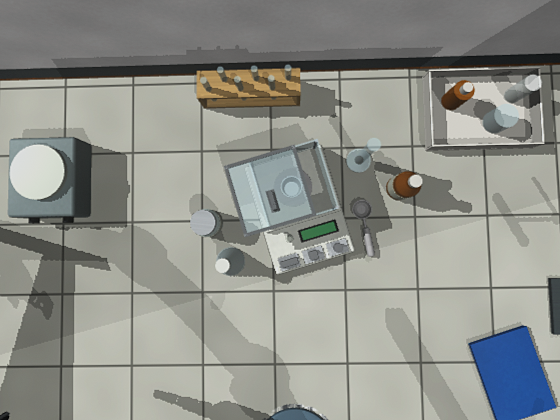

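View pics/scene0.png

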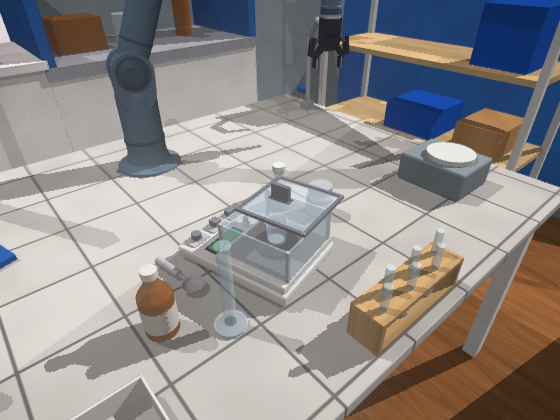

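The top crop shows the bar key on the left (t1 px ~405,470), the square in the middle (490,447) and the round on the right (578,420). The cover is open to the left, with the tab at ~(350,265). Next I fit the balance pose from these points.

```bash
cat > fit.py <<'E'
from h import *
from scipy.optimize import least_squares
T=[((140,85,138),1,(190,155)),((-30,85,138),1,(257,382)),((140,-85,138),1,(422,86)),((-30,-85,138),1,(487,312)),
((-145,105,36),0,(365,507)),((-145,-105,36),0,(624,432)),((140,-85,130),0,(495,68)),((-30,-85,130),0,(579,292)),
((-122,64,60),0,(405,469)),((-122,0,60),0,(490,446)),((-122,-64,60),0,(577,420))]
S=[((140,85,138),1,(598,186)),((-30,85,138),1,(422,131)),((140,-85,138),1,(488,294)),((-30,-85,138),1,(298,223)),
((-122,-64,60),0,(187,288)),((-122,0,60),0,(238,254)),((-145,-105,36),0,(140,328))]
P={n:vision.camera_params(n) for n in("top","scene")}
def proj(p,X):
    c=p["R"]@X+p["t"]; return (p["K"]@(c/c[2]))[:2]
def world(v,L,m):
    x,y,a,d=v; L=np.array(L)/1e3+[0,m*d,0]
    return np.array([x+np.cos(a)*L[0]-np.sin(a)*L[1],y+np.sin(a)*L[0]+np.cos(a)*L[1],L[2]])
def res(v,only=None):
    r=[]
    for n,A,f,o in(("top",T,(3.4,3.3),(170,120)),("scene",S,(2.8,2.8),(130,130))):
        if only and n!=only: continue
        for L,m,uv in A: r+=list(proj(P[n],world(v,L,m))-[uv[0]/f[0]+o[0],uv[1]/f[1]+o[1]])
    return np.array(r)
if __name__=="__main__":
    for o in(None,"top","scene"):
        s=least_squares(res,[.6,0,.2,.06],args=(o,),loss="soft_l1"); print(o,s.x.round(4),np.abs(s.fun).max().round(2))
        if o is None: print(s.fun.reshape(-1,2).round(1)); v=s.x
        print("tab",world(s.x,(30,0,153),1).round(4),"bar",world(s.x,(-122,64,60),0).round(4))
E
python3 fit.py
```

```text
None [ 0.61   -0.0216  0.2775  0.0567] 4.35
[[-2.5 -1.8]
 [-1.4 -0.2]
 [-0.6 -2.4]
 [ 2.1 -0.7]
 [-1.4  0.5]
 [ 1.7 -0.8]
 [ 1.2 -3.3]
 [-1.7 -1.6]
 [-0.5 -0.6]
 [-0.7 -1.2]
 [-1.6 -0.8]
 [-1.4 -1.4]
 [-2.7 -1.8]
 [-1.1 -0.6]
 [-2.9 -2. ]
 [-2.3 -1.5]
 [-1.7 -2.9]
 [-4.4 -1.5]]
tab [0.6234 0.0411 0.153 ] bar [0.4752 0.0066 0.06  ]
top [ 0.6072 -0.0228  0.281   0.0558] 3.05
tab [0.6206 0.0391 0.153 ] bar [0.4723 0.0048 0.06  ]
scene [ 0.6176 -0.0201  0.2798  0.0548] 2.18
tab [0.6313 0.0409 0.153 ] bar [0.4826 0.0077 0.06  ]
```

Run:
```python
from h import *
from scipy.spatial.transform import Rotation as R
s=env.state(); print(R.from_rotvec(s["eef_rot"]).as_matrix().round(3))
p=vision.camera_params("wrist"); print(p, -p["R"].T@p["t"])
```

```text
[[ 0.     0.327  0.945]
 [ 0.     0.945 -0.327]
 [-1.     0.     0.   ]]
{'K': array([[325.1922621 ,   0.        , 278.79030804],
       [  0.        , 325.1922621 , 208.92430805],
       [  0.        ,   0.        ,   1.        ]]), 'R': array([[ 3.25856922e-01,  9.45418911e-01, -5.91381359e-04],
       [ 9.08384418e-01, -3.12918783e-01,  2.77343802e-01],
       [ 2.62021021e-01, -9.09115994e-02, -9.60770558e-01]]), 't': array([-0.65087749, -0.03594747,  0.37836307])} [0.14560798 0.63850084 0.37310499]
```

Request:
jog_arm([
  {"x":3,"y":-4,"z":0.5,"turn":0},
  {"x":4,"y":-4.5,"z":0.5,"turn":0},
  {"x":4,"y":-4.5,"z":0,"turn":0},
  {"x":4,"y":-4.5,"z":0,"turn":0},
  {"x":4,"y":-4.5,"z":0,"turn":0},
  {"x":4,"y":-4.5,"z":0,"turn":0},
  {"x":4,"y":-4.5,"z":0,"turn":0},
  {"x":4,"y":-4.5,"z":0,"turn":0},
], fingers=1)

```text
clock: 1.8
tool_pos: [0.5235, 0.258, 0.2587]
eef_rot: [0.262, 1.554, -0.26]
contact_force: [0.0, 0.2, -0.1]
grip_width: 0.0006
```

Request:
jog_arm([
  {"x":2,"y":-3,"z":0,"turn":7},
  {"x":2,"y":-3,"z":0,"turn":7},
  {"x":2,"y":-3,"z":0,"turn":7},
  {"x":1,"y":-3,"z":0,"turn":7},
  {"x":0,"y":-0.5,"z":0,"turn":7},
  {},
  {},
  {},
])

```text
$.series[5]: bad value
```

Run:
```python
from h import *
print(env.state()["tool_pos"])
p=vision.camera_params("wrist"); im=vision.camera("wrist"); cv2.imwrite("pics/w1.png",im[:,:,::-1]); np.savez("w1",im=im,**p)
for q in ["tab","bar_key_top","round_key_top","square_key_top","bar_key_seat"]:
    r=finder.masks_of("wrist",q)
    print(q,[(round(d["conf"],2),np.round(d["uv"],1),int(d["pixels"].sum())) for d in r[:3]])
```

```text
[0.52349383 0.25795321 0.25868292]
tab [(0.66, array([113.6, 315.3]), 3672)]
bar_key_top [(0.69, array([ 77.3, 213.3]), 458)]
round_key_top []
square_key_top [(0.68, array([ 47.7, 243. ]), 289)]
bar_key_seat [(0.94, array([ 78. , 214.4]), 821), (0.27, array([ 76.5, 213.2]), 416), (0.27, array([ 52.3, 244.8]), 265)]
```

View pics/w1.png

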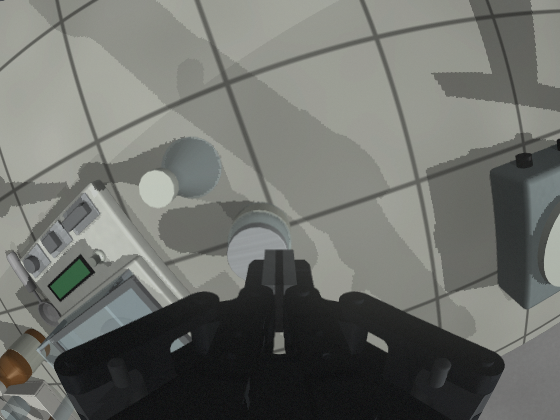

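The jog was refused because empty rows aren't allowed. The wrist view shows the flask at (160,185), the jar at (255,240) and the balance at lower left.

Request:
jog_arm([
  {"x":2,"y":-3,"z":0,"turn":7},
  {"x":2,"y":-3,"z":0,"turn":7},
  {"x":2,"y":-3,"z":0,"turn":7},
  {"x":1,"y":-3,"z":0,"turn":7},
  {"x":0,"y":-0.5,"z":0,"turn":7},
  {"x":0,"y":0,"z":0,"turn":0},
  {"x":0,"y":0,"z":0,"turn":0},
  {"x":0,"y":0,"z":0,"turn":0},
])

```text
clock: 3.1
tool_pos: [0.5919, 0.1361, 0.2582]
eef_rot: [-0.219, 1.56, 0.22]
contact_force: [-0.0, 0.2, 0.0]
grip_width: 0.0001
```

Run:
```python
from h import *
print(env.state()["tool_pos"])
p=vision.camera_params("wrist"); im=vision.camera("wrist"); cv2.imwrite("pics/w2.png",im[:,:,::-1]); np.savez("w2",im=im,**p)
for q in ["tab","bar_key_top","round_key_top","square_key_top","bar_key_seat"]:
    r=finder.masks_of("wrist",q)
    print(q,[(round(d["conf"],2),np.round(d["uv"],1),int(d["pixels"].sum())) for d in r[:3]])
```

```text
[0.59187848 0.13612722 0.25823013]
tab [(0.6, array([167.1, 219.7]), 30050)]
bar_key_top [(0.96, array([191.5,  44.7]), 728), (0.22, array([  6.7, 155.9]), 612)]
round_key_top [(0.93, array([86.8, 61.6]), 354)]
square_key_top [(0.56, array([132.6,  54. ]), 461), (0.31, array([88.5, 62.5]), 366)]
bar_key_seat [(0.66, array([193.6,  48.3]), 1464)]
```

View pics/w2.png

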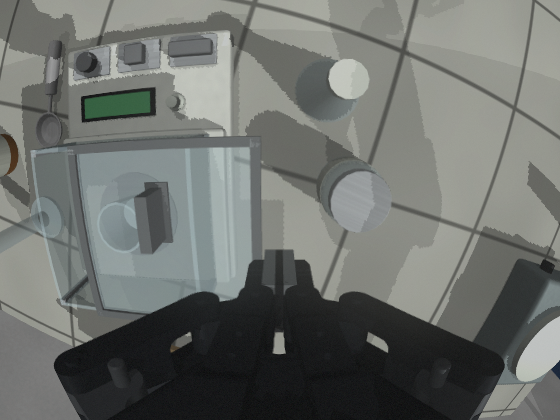

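Run:
```python
import numpy as np,cv2
a=np.load("w2.npz")["im"][20:330,20:280]
cv2.imwrite("pics/w2z.png",cv2.resize(a,None,fx=1.9,fy=1.9,interpolation=cv2.INTER_CUBIC)[:,:,::-1])
b=np.load("w2.npz")["im"][25:85,60:240]
cv2.imwrite("pics/w2k.png",cv2.resize(b,None,fx=4,fy=4,interpolation=cv2.INTER_CUBIC)[:,:,::-1])
```

```text
(no output)
```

View pics/w2z.png

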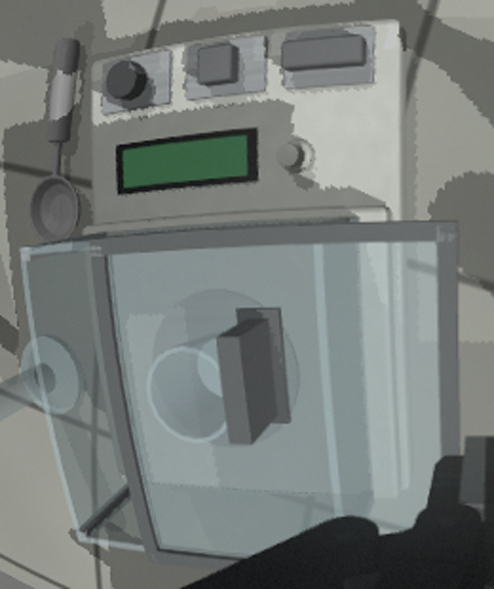

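View pics/w2k.png

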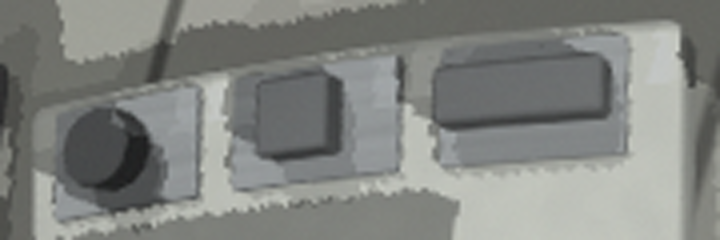

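```bash
cat > fit2.py <<'E'
from fit import *
w=np.load("w2.npz")
def wp(X):
    c=w["R"]@X+w["t"]; th=np.arctan2(np.hypot(c[0],c[1]),c[2]); ph=np.arctan2(c[1],c[0])
    return np.array([w["K"][0,2]+w["K"][0,0]*th*np.cos(ph),w["K"][1,2]+w["K"][0,0]*th*np.sin(ph)])
z=lambda a,b:(a/1.9+20,b/1.9+20)
W=[((-30,85,138),1,z(457,222)),((-30,-85,138),1,z(93,240)),((140,-85,138),1,z(157,562)),((-30,-85,130),0,z(22,248)),((140,-85,130),0,z(81,540)),
((30,0,171),1,z(235,389)),((-122,64,60),0,(190,47)),((-122,0,60),0,(133.3,53)),((-122,-64,60),0,(83.3,61.7))]
def resw(v): return np.concatenate([wp(world(v,L,m))-uv for L,m,uv in W])
s=least_squares(resw,[.6,0,.2,.06],loss="soft_l1"); print(s.x.round(4)); print(resw(s.x).reshape(-1,2).round(1))
print("tab",world(s.x,(30,0,153),1).round(4),"bar",world(s.x,(-122,64,60),0).round(4))
s=least_squares(lambda v:np.r_[resw(v),res(v)],[.6,0,.2,.06],loss="soft_l1"); print("all",s.x.round(4)); print(resw(s.x).reshape(-1,2).round(1))
print("tab",world(s.x,(30,0,153),1).round(4),"bar",world(s.x,(-122,64,60),0).round(4))
E
python3 fit2.py
```

```text
[ 0.6091 -0.0171  0.2791  0.0547]
[[ 0.4  0.2]
 [-0.4  0.6]
 [-3.  -0.3]
 [ 0.2 -0.2]
 [ 0.7  1.4]
 [ 0.7  1.7]
 [-0.1 -2. ]
 [-0.9 -1.2]
 [-0.4 -1.1]]
tab [0.6229 0.0437 0.153 ] bar [0.4742 0.0109 0.06  ]
all [ 0.6092 -0.0178  0.2777  0.0552]
[[ 0.2  0.4]
 [-0.5  0.5]
 [-3.4 -0.5]
 [-0.3 -0.3]
 [-0.   1.1]
 [ 0.4  1.7]
 [-0.7 -1.9]
 [-1.4 -1.1]
 [-0.8 -1.1]]
tab [0.6229 0.0435 0.153 ] bar [0.4744 0.0103 0.06  ]
```

Request:
jog_arm([
  {"x":0.9,"y":-2.2,"z":0,"turn":0},
  {"x":0.8,"y":-2.2,"z":-1,"turn":0},
  {"x":0,"y":0,"z":-3,"turn":0},
  {"x":0,"y":0,"z":-3,"turn":0},
  {"x":0,"y":0,"z":-1,"turn":0},
  {"x":0,"y":0,"z":0,"turn":0},
  {"x":0,"y":0,"z":0,"turn":0},
  {"x":0,"y":0,"z":0,"turn":0},
])

```text
clock: 4.4
tool_pos: [0.6104, 0.0906, 0.1798]
eef_rot: [-0.218, 1.557, 0.218]
contact_force: [-0.4, -0.5, -0.9]
grip_width: 0.0001
```

Run:
```python
from h import *
print(env.state()["tool_pos"])
a=vision.camera("scene");b=vision.camera("wrist")
a=cv2.resize(a[130:290,180:380],(400,320));b=b[:400,:400]
c=np.zeros((400,800,3),np.uint8);c[:320,:400]=a;c[:400,400:]=b
cv2.imwrite("pics/c3.png",c[:,:,::-1])
```

```text
[0.61038518 0.09055685 0.17982816]
```

View pics/c3.png

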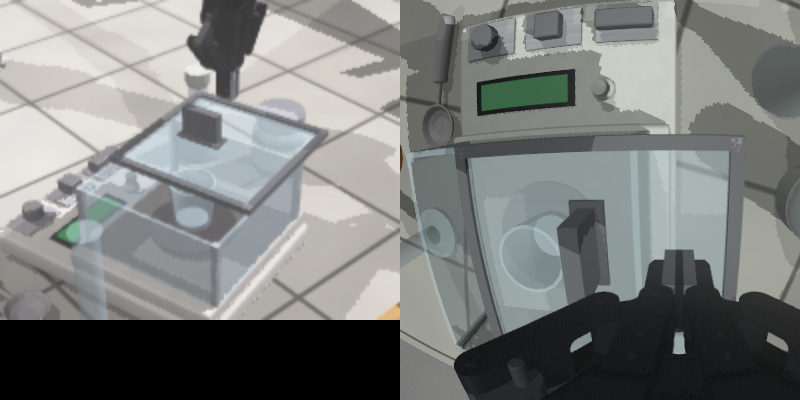

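Fingers are shut, left of the tab and clear of it and of the cover. Next I lower slightly and begin the push.

Request:
jog_arm([
  {"x":0,"y":0,"z":-1,"turn":0},
  {"x":0,"y":0,"z":0,"turn":0},
  {"x":0.27,"y":-0.96,"z":0,"turn":0},
  {"x":0.27,"y":-0.96,"z":0,"turn":0},
  {"x":0.27,"y":-0.96,"z":0,"turn":0},
  {"x":0.27,"y":-0.96,"z":0,"turn":0},
  {"x":0.0,"y":0,"z":0,"turn":0},
  {"x":0,"y":0,"z":0,"turn":0},
])

```text
clock: 5.5
tool_pos: [0.6202, 0.052, 0.1683]
eef_rot: [-0.218, 1.56, 0.218]
contact_force: [0.3, -0.1, -0.8]
grip_width: 0.0001
```

Run:
```python
from h import *
print(env.state()["tool_pos"])
a=vision.camera("scene");b=vision.camera("wrist")
a=cv2.resize(a[130:290,180:380],(400,320));b=b[:400,:400]
c=np.zeros((400,800,3),np.uint8);c[:320,:400]=a;c[:400,400:]=b
cv2.imwrite("pics/c4.png",c[:,:,::-1])
```

```text
[0.62016039 0.05199639 0.16826676]
```

View pics/c4.png

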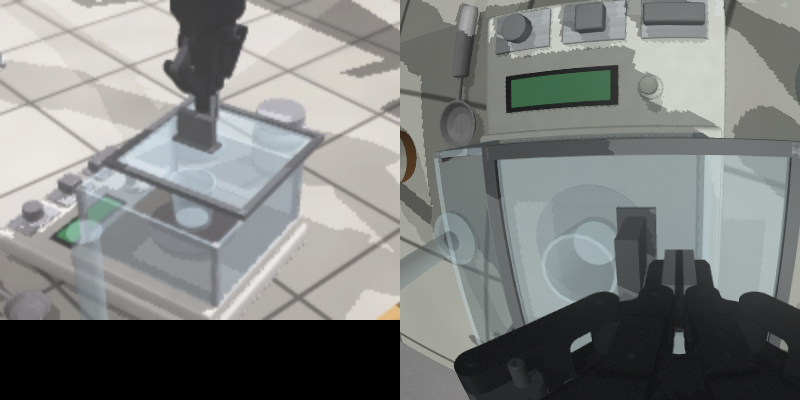

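Request:
jog_arm([
  {"x":0.14,"y":-0.48,"z":0,"turn":0},
  {"x":0.14,"y":-0.48,"z":0,"turn":0},
  {"x":0.16,"y":-0.58,"z":0,"turn":0},
  {"x":0.16,"y":-0.58,"z":0,"turn":0},
  {"x":0.16,"y":-0.58,"z":0,"turn":0},
  {"x":0.16,"y":-0.58,"z":0,"turn":0},
  {"x":0.16,"y":-0.58,"z":0,"turn":0},
  {"x":0,"y":0,"z":0,"turn":0},
])

```text
clock: 6.6
tool_pos: [0.631, 0.0119, 0.1684]
eef_rot: [-0.218, 1.56, 0.216]
contact_force: [0.1, -0.5, -0.2]
grip_width: -0.0002
```

```bash
cat > look.py <<'E'
from h import *
import sys
print(env.state()["tool_pos"],env.state()["contact_force"])
a=vision.camera("scene");b=vision.camera("wrist")
a=cv2.resize(a[130:290,180:380],(400,320));b=b[:400,:400]
c=np.zeros((400,800,3),np.uint8);c[:320,:400]=a;c[:400,400:]=b
cv2.imwrite(f"pics/{sys.argv[1]}.png",c[:,:,::-1])
E
python3 look.py c5
```

```text
[0.63100414 0.01186471 0.1683642 ] [ 0.07892826 -0.53264363 -0.17557342]
```

View pics/c5.png

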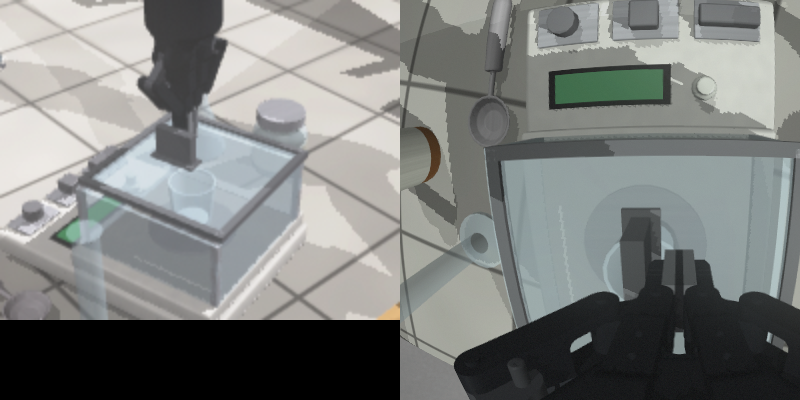

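Request:
jog_arm([
  {"x":0.06,"y":-0.2,"z":0,"turn":0},
  {"x":0.06,"y":-0.2,"z":0,"turn":0},
  {"x":0.06,"y":-0.2,"z":0,"turn":0},
  {"x":0.06,"y":-0.2,"z":0,"turn":0},
  {"x":0.0,"y":0,"z":0,"turn":0},
  {"x":0.0,"y":0,"z":0,"turn":0},
  {"x":0,"y":0,"z":0,"turn":0},
  {"x":0,"y":0,"z":0,"turn":0},
])

```text
clock: 7.7
tool_pos: [0.6334, 0.0053, 0.1683]
eef_rot: [-0.218, 1.559, 0.218]
contact_force: [0.8, -0.1, -0.8]
grip_width: 0.0002
```

```bash
python3 look.py c6
```

```text
[0.63344702 0.00525336 0.1683272 ] [ 0.84170519 -0.07224575 -0.84541005]
```

View pics/c6.png

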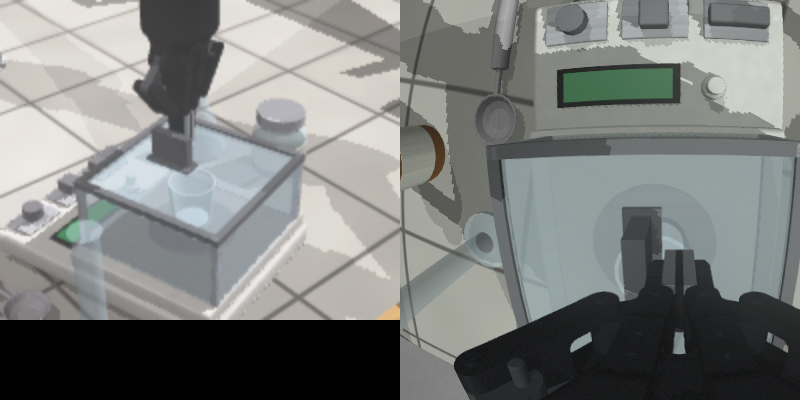

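Request:
jog_arm([
  {"x":0.06,"y":-0.2,"z":0,"turn":0},
  {"x":0.03,"y":-0.1,"z":0,"turn":0},
  {"x":0.03,"y":-0.1,"z":0,"turn":0},
  {"x":0.03,"y":-0.1,"z":0,"turn":0},
  {"x":0.0,"y":0,"z":0,"turn":0},
  {"x":0.0,"y":0,"z":0,"turn":0},
  {"x":0,"y":0,"z":0,"turn":0},
  {"x":0,"y":0,"z":0,"turn":0},
])

```text
clock: 8.8
tool_pos: [0.6337, 0.0044, 0.1683]
eef_rot: [-0.217, 1.562, 0.224]
contact_force: [-3.5, 6.1, 2.1]
grip_width: -0.0002
```

```bash
python3 look.py c7
```

```text
[0.63372278 0.0043783  0.16827092] [-3.52630839  6.11461124  2.14924444]
```

View pics/c7.png

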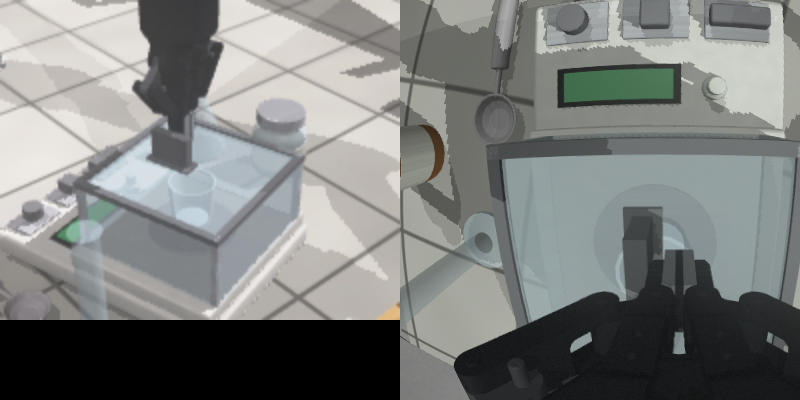

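The stop is reached: about 7 N of reaction and the cover frame flush with the shield. I back off and go up.

Request:
jog_arm([
  {"x":-0.27,"y":0.96,"z":0,"turn":0},
  {"x":-0.4,"y":1.44,"z":0,"turn":0},
  {"x":0,"y":0,"z":3,"turn":0},
  {"x":0,"y":0,"z":3,"turn":0},
  {"x":-3,"y":0,"z":0,"turn":0},
  {"x":-4,"y":-1,"z":0,"turn":0},
  {"x":-1,"y":0,"z":0,"turn":0},
  {"x":0,"y":0,"z":0,"turn":0},
])

```text
clock: 9.9
tool_pos: [0.5481, 0.0146, 0.2285]
eef_rot: [-0.218, 1.559, 0.218]
contact_force: [-0.5, 0.2, -1.7]
grip_width: 0.0001
```

Run:
```python
from h import *
print(env.state()["tool_pos"],env.state()["contact_force"])
p=vision.camera_params("wrist"); im=vision.camera("wrist"); cv2.imwrite("pics/w8.png",im[:,:,::-1]); np.savez("w8",im=im,**p)
for q in ["bar_key_top","round_key_top","square_key_top","bar_key_seat"]:
    r=finder.masks_of("wrist",q)
    print(q,[(round(d["conf"],2),np.round(d["uv"],1),int(d["pixels"].sum())) for d in r[:3]])
a=vision.camera("scene");b=vision.camera("top")
c=np.zeros((500,800,3),np.uint8);c[:500,:400]=cv2.resize(a[130:290,180:340],(400,500));c[:500,400:]=cv2.resize(b[120:300,200:380],(400,500))
cv2.imwrite("pics/c8.png",c[:,:,::-1])
```

```text
[0.54812311 0.01462165 0.22852671] [-0.51521542  0.24233927 -1.684314  ]
bar_key_top [(0.71, array([293.7, 111.7]), 875)]
round_key_top [(0.93, array([160.6, 119.3]), 499)]
square_key_top [(0.57, array([223.6, 118.3]), 585)]
bar_key_seat [(0.69, array([289.7, 113.9]), 1885)]
```

View pics/w8.png

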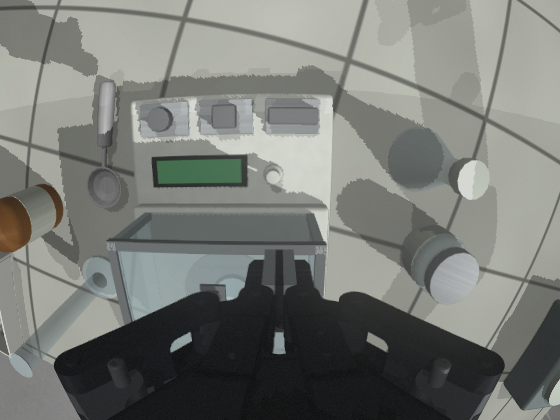

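View pics/c8.png

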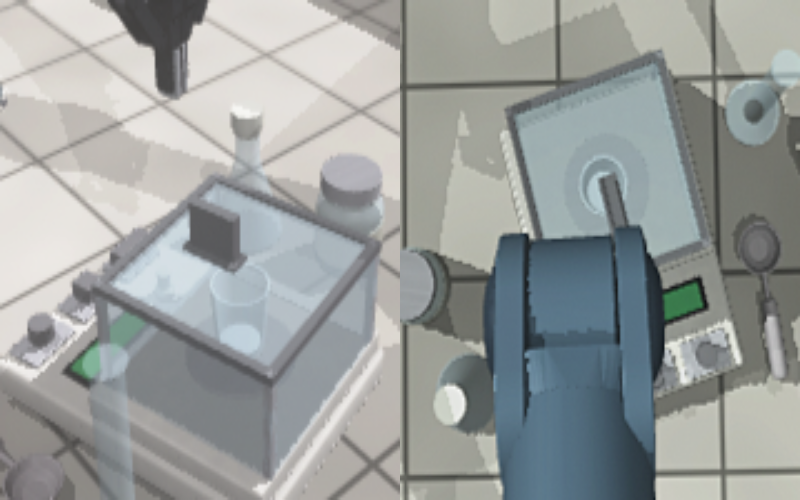

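The cover sits flush on the shield in both views. The bar key is at (293,115) in the wrist view.

Run:
```python
import numpy as np
w=np.load("w8.npz")
for n,u,z in(("bar",(293.5,115.5),.06),("sq",(223.8,116.3),.06),("rd",(159.5,118.5),.06),("seat",(291.3,116),.04)):
    d=(np.array(u)-w["K"][:2,2])/w["K"][0,0]; th=np.hypot(*d)
    r=w["R"].T@np.r_[d/th*np.sin(th),np.cos(th)]; C=-w["R"].T@w["t"]
    print(n,(C+r*(z-C[2])/r[2]).round(4))
```

```text
bar [0.475  0.0083 0.06  ]
sq [ 0.4921 -0.0517  0.06  ]
rd [ 0.5081 -0.1112  0.06  ]
seat [0.4757 0.0073 0.04  ]
```

Request:
jog_arm([
  {"x":-3.6,"y":-0.3,"z":0,"turn":0},
  {"x":-3.75,"y":-0.25,"z":0,"turn":0},
  {"x":0,"y":0,"z":-4,"turn":0},
  {"x":0,"y":0,"z":-5,"turn":0},
  {"x":0,"y":0,"z":-3.5,"turn":0},
  {"x":0,"y":0,"z":0,"turn":0},
  {"x":0,"y":0,"z":0,"turn":0},
  {"x":0,"y":0,"z":0,"turn":0},
])

```text
clock: 11.25
tool_pos: [0.4766, 0.009, 0.1051]
eef_rot: [-0.218, 1.556, 0.218]
contact_force: [0.5, 0.1, -0.7]
grip_width: -0.0
```

Run:
```python
from h import *
print(env.state()["tool_pos"],env.state()["contact_force"])
im=vision.camera("wrist"); cv2.imwrite("pics/w9.png",im[:,:,::-1])
a=vision.camera("scene");cv2.imwrite("pics/s9.png",cv2.resize(a[130:280,150:350],(800,600))[:,:,::-1])
```

```text
[0.47656389 0.00900373 0.105135  ] [ 0.48749196  0.06433725 -0.67876673]
```

View pics/w9.png

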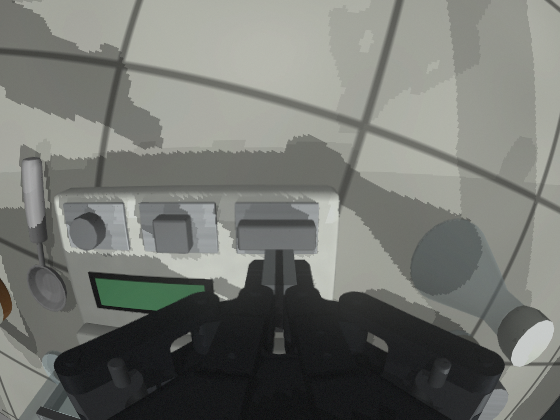

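View pics/s9.png

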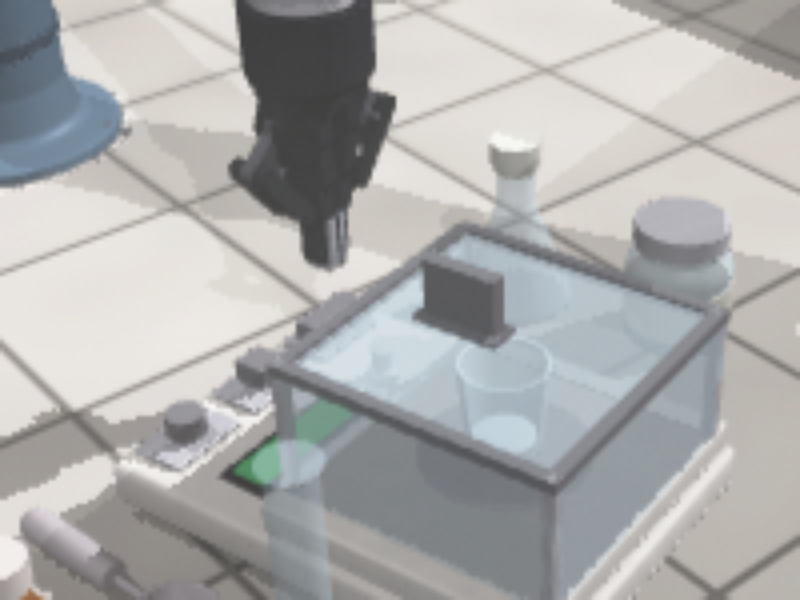

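Request:
jog_arm([
  {"x":-0.2,"y":0,"z":-1,"turn":0},
  {"x":0,"y":0,"z":-1,"turn":0},
  {"x":0,"y":0,"z":-0.3,"turn":0},
  {"x":0,"y":0,"z":0,"turn":0},
  {"x":0,"y":0,"z":0,"turn":0},
  {"x":0,"y":0,"z":0,"turn":0},
  {"x":0,"y":0,"z":0,"turn":0},
  {"x":0,"y":0,"z":0,"turn":0},
])

```text
clock: 12.35
tool_pos: [0.4727, 0.0089, 0.0804]
eef_rot: [-0.218, 1.559, 0.218]
contact_force: [-0.0, -0.3, -0.8]
grip_width: -0.0002
```

Run:
```python
from h import *
print(env.state()["tool_pos"],env.state()["contact_force"])
im=vision.camera("wrist"); cv2.imwrite("pics/w10.png",cv2.resize(im[140:340,40:340],(780,520))[:,:,::-1])
```

```text
[0.4727132  0.00887893 0.08039335] [-0.03923306 -0.30375479 -0.76338051]
```

View pics/w10.png

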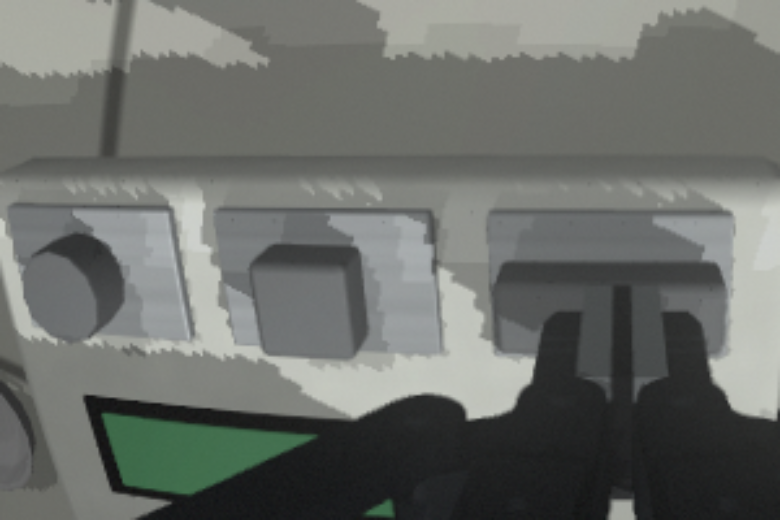

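The fingertips sit centred over the bar key, a few mm above it. I press slowly.

Request:
jog_arm([
  {"x":0,"y":0,"z":-0.1,"turn":0},
  {"x":0,"y":0,"z":-0.1,"turn":0},
  {"x":0,"y":0,"z":-0.1,"turn":0},
  {"x":0,"y":0,"z":-0.1,"turn":0},
  {"x":0,"y":0,"z":-0.1,"turn":0},
  {"x":0,"y":0,"z":0,"turn":0},
  {"x":0,"y":0,"z":0,"turn":0},
  {"x":0,"y":0,"z":0,"turn":0},
])

```text
clock: 13.4
tool_pos: [0.4726, 0.0088, 0.0753]
eef_rot: [-0.218, 1.56, 0.218]
contact_force: [-0.1, 0.1, 0.2]
grip_width: 0.0005
```

Request:
jog_arm([
  {"x":0,"y":0,"z":-0.1,"turn":0},
  {"x":0,"y":0,"z":-0.1,"turn":0},
  {"x":0,"y":0,"z":-0.1,"turn":0},
  {"x":0,"y":0,"z":-0.1,"turn":0},
  {"x":0,"y":0,"z":0,"turn":0},
  {"x":0,"y":0,"z":0,"turn":0},
  {"x":0,"y":0,"z":0,"turn":0},
  {"x":0,"y":0,"z":0,"turn":0},
])

```text
clock: 14.4
tool_pos: [0.4726, 0.0088, 0.0713]
eef_rot: [-0.218, 1.56, 0.218]
contact_force: [-0.5, 0.2, 1.7]
grip_width: 0.0001
```

Run:
```python
from h import *
print(env.state()["tool_pos"],env.state()["contact_force"])
im=vision.camera("wrist"); cv2.imwrite("pics/w11.png",cv2.resize(im[140:340,40:340],(780,520))[:,:,::-1])
```

```text
[0.4726328  0.00883729 0.07130695] [-0.45462481  0.2192008   1.65879346]
```

View pics/w11.png

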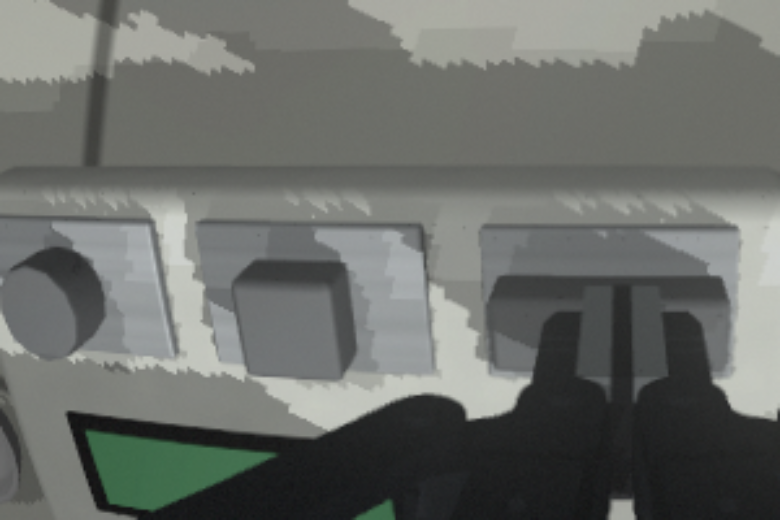

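Request:
jog_arm([
  {"x":0,"y":0,"z":-0.1,"turn":0},
  {"x":0,"y":0,"z":-0.1,"turn":0},
  {"x":0,"y":0,"z":-0.1,"turn":0},
  {"x":0,"y":0,"z":0,"turn":0},
  {"x":0,"y":0,"z":0,"turn":0},
  {"x":0,"y":0,"z":0,"turn":0},
  {"x":0,"y":0,"z":0,"turn":0},
  {"x":0,"y":0,"z":0,"turn":0},
])

```text
clock: 15.45
tool_pos: [0.4727, 0.0088, 0.0683]
eef_rot: [-0.218, 1.56, 0.218]
contact_force: [-1.6, -0.3, 3.8]
grip_width: 0.0
```

Request:
jog_arm([
  {"x":0,"y":0,"z":-0.1,"turn":0},
  {"x":0,"y":0,"z":-0.1,"turn":0},
  {"x":0,"y":0,"z":0,"turn":0},
  {"x":0,"y":0,"z":0,"turn":0},
  {"x":0,"y":0,"z":0,"turn":0},
  {"x":0,"y":0,"z":0,"turn":0},
  {"x":0,"y":0,"z":0,"turn":0},
  {"x":0,"y":0,"z":0,"turn":0},
])

```text
clock: 16.45
tool_pos: [0.4727, 0.0088, 0.067]
eef_rot: [-0.218, 1.56, 0.218]
contact_force: [-2.5, -0.5, 9.2]
grip_width: 0.0
```

The stop is reached: 9 N, against a 4 N spring maximum, with the motion stalling at z = 67 mm. I release.

Request:
jog_arm([
  {"x":0,"y":0,"z":0.3,"turn":0},
  {"x":0,"y":0,"z":0.5,"turn":0},
  {"x":0,"y":0,"z":1,"turn":0},
  {"x":0,"y":0,"z":3,"turn":0},
  {"x":0,"y":0,"z":5,"turn":0},
  {"x":0,"y":0,"z":6,"turn":0},
  {"x":3,"y":0,"z":2,"turn":0},
  {"x":2,"y":0,"z":0,"turn":0},
])

```text
clock: 17.45
tool_pos: [0.5255, 0.009, 0.2479]
eef_rot: [-0.218, 1.552, 0.218]
contact_force: [-0.4, -0.3, -0.7]
grip_width: -0.0003
```

Run:
```python
from h import *
print(env.state()["tool_pos"],env.state()["contact_force"])
im=vision.camera("wrist"); a=vision.camera("scene")
c=np.zeros((500,800,3),np.uint8);c[:,:400]=cv2.resize(a[130:290,170:340],(400,500));c[:300,400:]=cv2.resize(im[60:360,60:460],(400,300))
cv2.imwrite("pics/c12.png",c[:,:,::-1])
```

```text
[0.52546812 0.00902107 0.24792017] [-0.3939439  -0.33651744 -0.70200436]
```

View pics/c12.png

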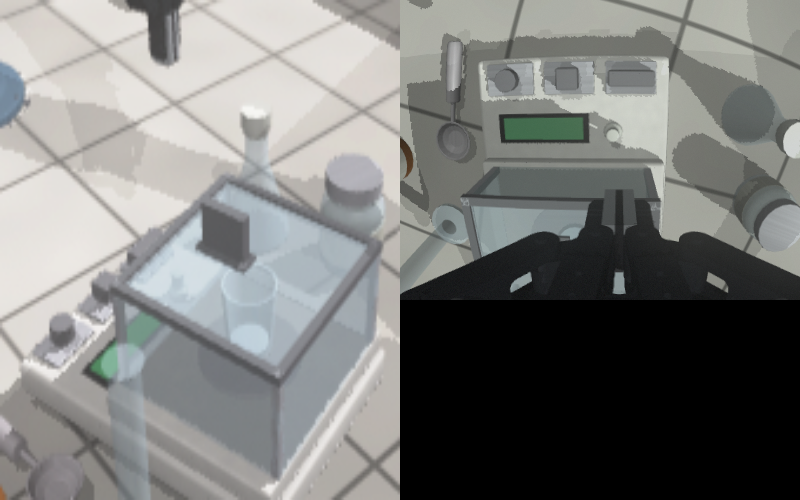

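The cover is shut and the keys look up and unmoved. The stopper, beaker, flask, jar, spoon and cylinder are where they stood, so I hand in.

```bash
python3 -c "
from h import *
print(env.hand_in())"
```

```text
the job is handed in; nothing more can be done
None
```

I shut the glass cover, then pressed the bar key once to its stop and let it spring back, and handed the job in at about 17.5 s of the 38 s allowed.

- **Cover:** I pushed the left face of the tab with the shut fingertips, without gripping it. The cover ran into its stop with about 7 N of reaction, against the roughly 1 N it takes to slide. The scene and top pictures then showed the frame flush on the shield, and it still was after the key press.
- **Bar key:** It was the left of the three keys. I pressed it slowly until the motion stalled at about 9 N, above the 4 N full spring force. Contact began near 73 mm TCP height and the motion stopped at 67 mm, which fits the 6 mm travel. I then lifted clear, and the wrist picture is consistent with the key being back up, though I did not measure its height.
- **Surroundings:** In the last pictures the round and square keys were untouched. The beaker, stopper, flask, jar, cylinder and spoon looked where they had stood, and the tool was clear of everything.

**What disagreed or failed:**
- **Pose fits:** The scene-only pose fit differed from the top and wrist fits by about 8–10 mm in x. I used the fit that combined all three views, and confirmed the key position close up with the wrist camera.
- **Contact height:** The key was reached about 4 mm lower than the nominal fingertip length predicts, so I relied on force and stalling to judge the bottom.
- **Refused call:** One jog call was refused for empty rows and nothing moved.

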